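Level the sprung shelf board with its cam foot and keep it pressed

ROBOT

A 6-joint arm with a two-finger parallel gripper is mounted at the origin on the work surface. World frame = base frame: x ahead of the robot, y to its left, z up, the work surface at z = 0. Lengths are in mm, angles in rad, forces in N, time in s.
With the tool pointing down it reaches from about 425 to 1125 mm from the base axis. Payload 14.9 kg.
Tool frame: the origin (TCP) lies on the mounting face of the last link; the fingertips stand 191 mm ahead of it and the grasp point (between the pads) lies 172 mm ahead of it; x points along the fingers, z is the direction in which the jaws open and shut, and the axes are right-handed (so a half turn about x gives the same grasp; the last joint's range is limited). The gripper opens to 91 mm and grips with 3 to 60 N. Pads are 32 mm wide; open, the fingers measure 118 mm over their backs; the gripper's body (76 mm by 178 mm) begins 60 mm behind the grasp point.
Start: joints at [1.104, 0.379, 1.734, -0, 1.028, -0.033], TCP at [294.235, 635.174, 404.732] pointing down, gripper open.
Joint ranges: [-2.77, 2.77], [-0.74, 2.19], [0, 2.66], [-1.06, 4.2], [0.31, 2.87], [-3.08, 3.08]. Speed limits (rad/s): [1.89, 1.89, 2.39, 3.14, 3.14, 3.14].

INTERFACE

Orientations are given as [roll, pitch, yaw] about the fixed x, y, z axes, in that order (R = Rz(yaw) Ry(pitch) Rx(roll)).
In Python, from rig import get_state, grab_frame, sign_off gives the robot as it stands.
- The arm moves only by the shell command python3 -m pendant 'ROWS'. ROWS is JSON, a list of rows, each an object of numbers: "wx", "wy", "wz": the turn, a rotation vector about the tool's x, y, z in rad; "dx", "dy", "dz": the shift along the tool's x, y, z in m; "hand": the gripper's target within -1 to 1 (shut at 1, half-way at 0, fully open at -1). In form: [{"wx": .., "wy": .., "wz": .., "dx": .., "dy": .., "dz": .., "hand": ..}, ...]. A call has 1 to 12 rows; each row is the pose to reach, as a shift and turn from the pose measured when the call began, along the tool's axes at that moment; what a row does not reach only later rows make up. A row lasts 1/10 s, in which the tool goes at most 50 mm and 8.59 degrees, less where a joint would pass 70% of its speed; a pose out of reach is approached as far as the arm can. A call with a gripper value outside its range is refused whole. The fingers move at their own pace and stop on an object; the grip force is fixed at half the most. Time passes only in rows, so rows that repeat a pose let the fingers close. It gives the time, the measured TCP pose, the force and the opening at its end, in the units of the state.
- get_state(): the state, without advancing time (a new reading comes with each control period).
- grab_frame(name): name is "scene" or "top" or "wrist"; returns a dict with "image" (420x560x3 uint8, red, green, blue), "fx", "fy", "cx", "cy" (pixels), "origin" and "rotation" of the camera in the world; the wrist camera has in their place "T_tool_cam" (4x4, takes a point from camera to tool coordinates, whose origin is the TCP and whose axes are the tool frame's). Camera axes: x right, y down, z forward; pixel columns grow to the right and rows downward; lengths in mm; the calibration is good to about 2 mm. A picture is of the moment at which its call begins: read the wrist's pose just before it. There is no depth.
- sign_off(): hands the job in, once; it reports no verdict.
The state is a dict: "time": time; "joints": joint angles; "qd": joint speeds; "joint_torque": joint torques, N m; "tcp_pos": TCP position; "orientation": TCP orientation; "contact_force": force on the tool from outside, world axes, zero at the start; "ft_torque": the same for the moment, N m; "finger_gap": finger opening in mm.
Only numpy, scipy, OpenCV 4.12 (cv2) and the standard library are available. Lean on these libraries where they do the work, as an engineer would, in place of code of your own. Each camera call takes 0.05 s, during which the arm holds its last target.

TASK

Lift the upside-down glass tumbler off the red levelling knob and stand it, still upside down, in the middle of the round cork mat. Then turn the knob so that the bubble of the spirit level stands between its two lines while the level is pressed down and holds the springy white board firmly seated on its foot. Finish while still pressing down on the level like this with the fingers, the level lying lengthways on the board; do not drop or tip the glass, and leave the tin, spanner and tyre levers where they are.

Things in the scene. Friction and masses are not known exactly. Their poses are not given: they have to be found in the camera images.
- tumbler: Glass tumbler upside down over the knob, 95 mm tall, outer diameter 64 mm at the rim (below), 58 mm at the closed end (above), wall 3 mm, 0.14 to 0.23 kg. Origin at its centre, half-way up; z axis up. The knob inside stands 42 mm above the deck: lift straight up at least 55 mm before moving sideways.
- coaster: Round cork mat fixed on the table, diameter 110 mm, 5 mm thick; origin at the centre of its underside (table height).
- base: Grey fixed base of the levelling unit, 345 x 130 mm. Origin on the table under its middle; x axis from the hinge end to the knob end. A deck 84 x 100 mm, 45 mm above the table, carries the knob at x = +136 mm; the board's hinge is at x = -140 mm, 29 mm above the table; the foot is at x = +60 mm.
- board: White board, 240 x 102 x 16 mm, hinged at the end away from the knob. Origin on the hinge line at underside height; x along the board to the knob (spans -15 to +225 mm), z normal to its top. Springs lift the knob end 0.06 rad above level. Pressing the level 55 mm from its middle, knob side: 3 to 4 N sinks that spot 9 to 20 mm onto the foot, then it is rigid; press with 6 to 15 N in all.
- foot: Levelling foot, 16 mm diameter steel stem with domed rubber tip, under the board 200 mm from the hinge line; mostly hidden. Its origin is 20 mm under the top of the dome. Its height for a given knob value differs from run to run by up to 2 mm, so the right knob value must be found from the bubble.
- knob (a joint): Turn of the levelling knob in rad, 0 to 3, growing clockwise from above. One rad clockwise raises the foot 6 mm, tilts the pressed board 0.03 rad and moves the bubble 7.5 mm towards the knob. Starts at 0.35 to 0.6 (foot too low); level lies somewhere between 1.15 and 1.85. Stiff (0.25 N m); stays where left.
- knob_grip (a point): Centre of the knob's red bar grip, on the turning axis, 27 mm above the deck. The bar is 40 mm long, 12 mm wide, 30 mm tall, its top 15 mm above this point; below it a black disc of 42 mm diameter, whose top is 15 mm under this point. Its x axis runs along the bar to the end with the white mark: grip across it (along y).
- level: Loose aluminium spirit level lying on the board, 160 x 30 mm, 34 mm tall, 0.25 kg. Origin at the centre of its underside; x axis along it towards the knob, z up. Bare flat tops for pressing reach from 34 to 80 mm either side of the middle; the green vial fills the middle.
- bubble (a joint): Place of the white bubble (12 mm long) in the green vial, in m along the level's x axis from the middle, -0.017 to 0.017, positive towards the knob. It goes to the higher side, 0.25 m per rad of tilt, and settles in about 1 s. Two dark lines 17 mm apart mark the middle (within 2.5 mm is between them). Unpressed it stands well to the knob side.
- tin: Closed aluminium tin, diameter 83 mm, 62 mm tall, loose; leave alone. Origin at the centre of its underside.
- spanner: Flat steel cone spanner, about 180 x 32 x 5 mm, loose, in front of the robot; leave alone.
- tyre_lever0: Green plastic tyre lever 125 x 18 x 10 mm, loose, behind the unit; leave alone.
- tyre_lever1: The other green tyre lever, same size, loose; leave alone.
Mind the look-alikes: they are no part of the job. What is meant by the level is not turquoise, and is the smaller of those in its own colour.

How it is judged:
By the outcome, as a careful person would: the job done as asked, in the order asked, and still so for the second after the job is handed in, while the arm keeps its last pose, push and grip.
It also fails if it takes over 72 s, if anything falls off the work surface, if the arm or the gripper's body presses on something with over 40 N, if the wrist force passes 120 N, or if a joint passes its speed limit or range.

## Working session

There is one attempt and no reset: what is moved stays moved. The work goes in short steps, Python scripts to look and compute and a shell command to move; the robot and the scene stay as the last step left them, time stands still between calls to the robot, and variables do not carry over. Pictures are saved under pics/ and viewed, and the job is handed in when it is done.

```bash
ls; mkdir -p pics
python3 - <<'E'
from rig import *
import cv2
s=get_state();print(s)
for n in("scene","top","wrist"):
    f=grab_frame(n);cv2.imwrite(f"pics/{n}0.png",f["image"][:,:,::-1])
    print(n,{k:(v if not hasattr(v,'round') else v.round(4).tolist()) for k,v in f.items() if k!="image"})
E
```

```text
pics
{'time': 0.0, 'joints': array([ 1.10371404e+00,  3.79418072e-01,  1.73475412e+00, -2.60109305e-05,
        1.02846866e+00, -3.32894313e-02]), 'qd': array([-0.00259425,  0.00053165,  0.00048221,  0.00024397,  0.00069563,
        0.00014525]), 'joint_torque': array([ 1.24807215e-03, -7.63739061e+01, -4.34359610e+01,  6.50866516e-02,
        4.24524851e-02, -1.17213890e-04]), 'tcp_pos': array([294.14225569, 635.00891168, 404.09469286]), 'orientation': array([ 3.12954071,  1.56974789, -2.01662769]), 'contact_force': array([-0.20602434, -0.22027732, -0.71684892]), 'ft_torque': array([-0.00521391, -0.05617438, -0.01991294]), 'finger_gap': 91.00066170145666}
scene {'fx': 467.0741977169781, 'fy': 467.0741977169781, 'cx': 270.757266907352, 'cy': 214.1702495520641, 'origin': [1155.4674, 66.4329, 1103.0115], 'rotation': [-2.5911, 0.0098, 1.644]}
top {'fx': 533.957521512667, 'fy': 533.957521512667, 'cx': 281.9786619961022, 'cy': 205.2660493542774, 'origin': [479.2908, 0.7763, 1337.8054], 'rotation': [-3.0828, -0.0139, -1.5961]}
wrist {'fx': 320.7051508913645, 'fy': 320.7051508913645, 'cx': 280.15373561514934, 'cy': 212.15889722494813, 'T_tool_cam': [[-0.0011, -0.2702, 0.9628, 18.6982], [-0.0002, -0.9628, -0.2702, 77.1652], [1.0, -0.0005, 0.001, 0.7099], [0.0, 0.0, 0.0, 1.0]]}
```

View pics/scene0.png

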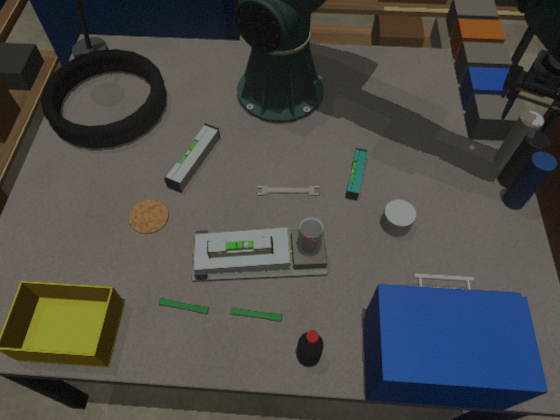

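View pics/top0.png

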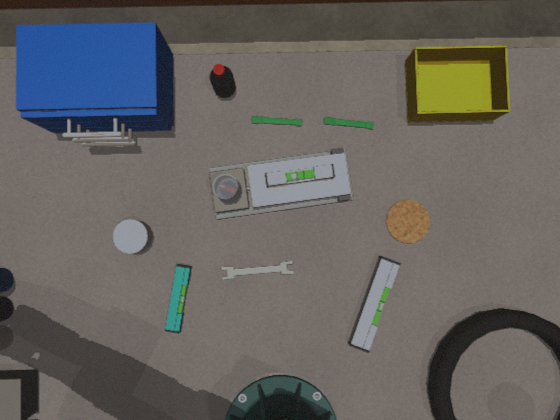

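View pics/wrist0.png

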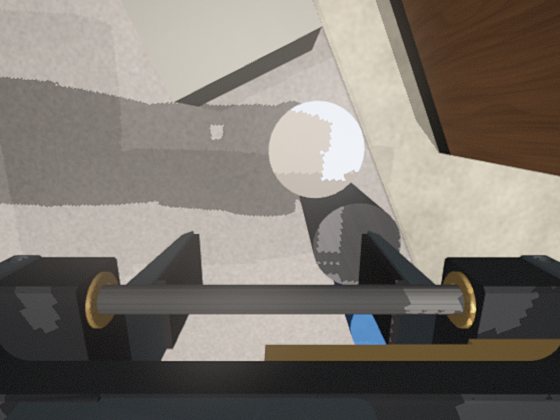

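The pictures show the arm base at the bottom of the top view, where +x is up and +y is left. In the top view the glass is over the knob at (227,187), the cork mat at (408,221), the right level on the board at (300,174), and the tin at (130,236). The larger white level at (375,305) and the turquoise one are decoys. Next I'll zoom in and measure.

```bash
cat > h.py <<'E'
from rig import *
import cv2,numpy as np
from scipy.spatial.transform import Rotation as R
def Rm(r): 
    r=np.array(r); return r if r.shape==(3,3) else R.from_euler('xyz',r).as_matrix()
def cam(f,s=None):
    if "origin" in f: return np.array(f["origin"]),Rm(f["rotation"])
    T=np.array(f["T_tool_cam"]); Rt=Rm(s["orientation"])
    return Rt@T[:3,3]+s["tcp_pos"],Rt@T[:3,:3]
def ray(f,p,z,s=None):
    o,r=cam(f,s); d=r@np.array([(p[0]-f["cx"])/f["fx"],(p[1]-f["cy"])/f["fy"],1]); return o+d*(z-o[2])/d[2]
def proj(f,P,s=None):
    o,r=cam(f,s); c=r.T@(np.array(P)-o); return np.array([f["fx"]*c[0]/c[2]+f["cx"],f["fy"]*c[1]/c[2]+f["cy"]])
def save(img,name,box=None,k=1):
    if box: img=img[box[1]:box[3],box[0]:box[2]]
    cv2.imwrite("pics/"+name+".png",cv2.resize(img[:,:,::-1],None,fx=k,fy=k,interpolation=cv2.INTER_CUBIC))
E
python3 - <<'E'
from h import *
t=grab_frame("top");s=grab_frame("scene")
save(t["image"],"topz",(200,140,360,230),5);save(s["image"],"scz",(180,205,340,290),5)
for f,n in((t,"top"),(s,"scene")):
    hsv=cv2.cvtColor(f["image"],cv2.COLOR_RGB2HSV)
    m=cv2.inRange(hsv,(5,90,80),(20,255,255))
    c=max(cv2.findContours(m,0,2)[0],key=cv2.contourArea);e=cv2.fitEllipse(c)
    print(n,"mat",e,ray(f,e[0],5),[ray(f,p,5).round(1) for p in (c[c[:,0,0].argmin(),0],c[c[:,0,0].argmax(),0])])
E
```

```text
top mat ((407.5406799316406, 220.96817016601562), (42.372039794921875, 42.798240661621094), 139.54112243652344) [ 510.16459927 -333.1952744     5.        ] [array([ 516.4, -279.3,    5. ]), array([ 498.7, -386.7,    5. ])]
scene mat ((25.017444610595703, 103.43669128417969), (25.37972068786621, 119.15399169921875), 22.79427146911621) [ 116.42825388 -821.6734979     5.        ] [array([ 284.5, -840.5,    5. ]), array([ -99. , -787.5,    5. ])]
```

View pics/topz.png

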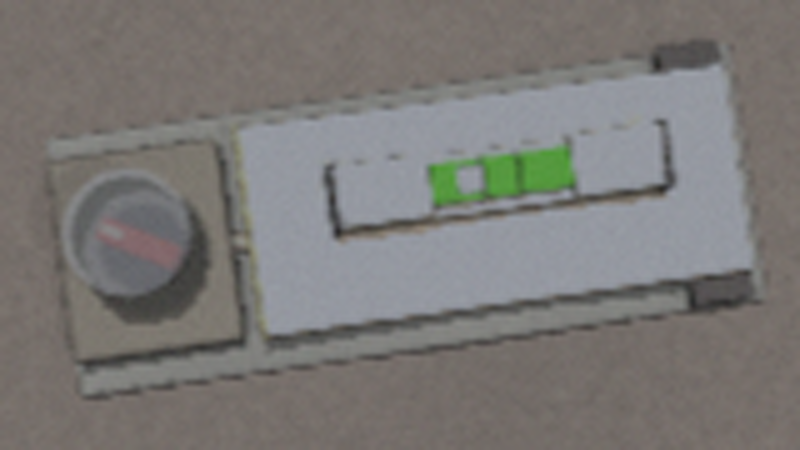

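View pics/scz.png

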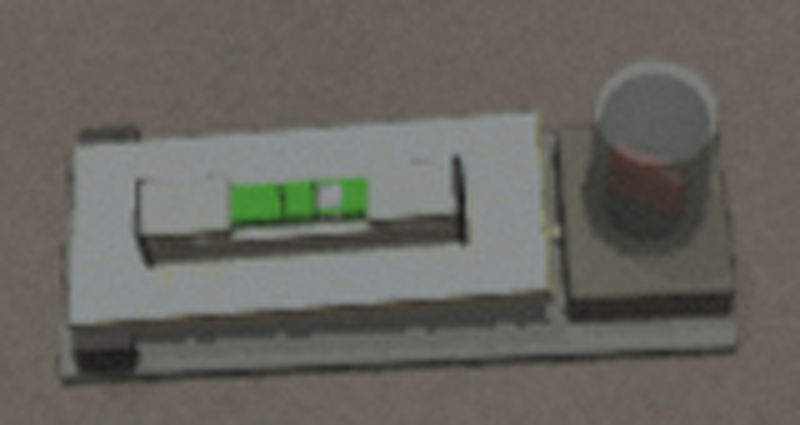

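Run:
```python
from h import *
t=grab_frame("top");s=grab_frame("scene")
T=lambda x,y:(200+x/5,140+y/5)
S=lambda x,y:(180+x/5,205+y/5)
hsv=cv2.cvtColor(s["image"],cv2.COLOR_RGB2HSV)
m=cv2.inRange(hsv[190:240,120:180],(5,90,60),(20,255,255))
ys,xs=np.nonzero(m);print("scene mat",ray(s,(xs.mean()+120,ys.mean()+190),5))
D=[ray(t,T(*p),45) for p in((50,155),(213,140),(242,340),(78,360))]
print("deck top",np.round(D,1),[np.linalg.norm(D[i]-D[i-1]).round(1) for i in range(4)],np.mean(D,0))
D2=[ray(s,S(*p),45) for p in((732,290),(568,300),(560,128),(712,128))]
print("deck sc",np.round(D2,1),[np.linalg.norm(D2[i]-D2[i-1]).round(1) for i in range(4)])
for f,c in((t,T(128,234)),(s,S(657,113))): print("glass top z140",ray(f,c,140))
# base plate corners, z~6
B=[ray(t,T(*p),8) for p in((48,140),(722,42),(762,300),(80,397))]
print("base",np.round(B,1),[np.linalg.norm(B[i]-B[i-1]).round(1) for i in range(4)],np.mean(B,0))
x=(B[0]+B[3]-B[1]-B[2])/2;yaw=np.arctan2(x[1],x[0]);c=np.mean(B,0);print("yaw",yaw)
for n,xx in(("knob",136),("foot",60)): print(n,c[:2]+xx*np.array([np.cos(yaw),np.sin(yaw)]))
# level top  z ~ 
for z in(85,90): 
  L=[ray(t,T(*p),z) for p in((325,165),(663,122),(672,186),(340,236))];print("lev",z,np.round(L,1),[np.linalg.norm(L[i]-L[i-1]).round(1) for i in range(4)],np.mean(L,0))
  L=[ray(s,S(*p),z) for p in((458,216),(150,236),(138,182),(455,158))];print("levS",z,np.round(L,1),[np.linalg.norm(L[i]-L[i-1]).round(1) for i in range(4)],np.mean(L,0))
a,b=ray(t,T(103,222),85),ray(t,T(183,257),85);print("bar",a,b,(a+b)/2)
print("rot",R.from_euler('xyz',get_state()["orientation"]).as_matrix().round(3))
```

```text
scene mat [ 512.88046285 -330.3191961     5.        ]
deck top [[642.6 153.6  45. ]
 [648.1  74.3  45. ]
 [550.3  62.3  45. ]
 [542.5 141.8  45. ]] [np.float64(100.7), np.float64(79.5), np.float64(98.5), np.float64(79.9)] [595.85329753 108.0282568   45.        ]
deck sc [[641.7 157.6  45. ]
 [652.8  76.2  45. ]
 [554.8  67.4  45. ]
 [549.4 146.2  45. ]] [np.float64(93.0), np.float64(82.1), np.float64(98.4), np.float64(79.0)]
glass top z140 [594.0340389  107.99822844 140.        ]
glass top z140 [597.42764593 112.86828218 140.        ]
base [[ 654.8  158.9    8. ]
 [ 696.4 -180.3    8. ]
 [ 565.9 -196.2    8. ]
 [ 525.9  145.2    8. ]] [np.float64(129.7), np.float64(341.7), np.float64(131.5), np.float64(343.7)] [610.77301928 -18.10319956   8.        ]
yaw 1.690252792140862
knob [594.56555061 116.92760418]
foot [603.62266546  41.46921386]
lev 85 [[ 629.7   19.6   85. ]
 [ 646.4 -140.7   85. ]
 [ 615.9 -144.    85. ]
 [ 596.    13.3   85. ]] [np.float64(34.3), np.float64(161.1), np.float64(30.7), np.float64(158.5)] [621.99692404 -62.94934121  85.        ]
levS 85 [[ 630.3   20.    85. ]
 [ 651.5 -129.1   85. ]
 [ 622.2 -139.2   85. ]
 [ 598.1   16.2   85. ]] [np.float64(32.4), np.float64(150.6), np.float64(30.9), np.float64(157.3)] [625.53623871 -58.03573232  85.        ]
lev 90 [[ 629.1   19.5   90. ]
 [ 645.7 -140.1   90. ]
 [ 615.4 -143.4   90. ]
 [ 595.5   13.2   90. ]] [np.float64(34.2), np.float64(160.4), np.float64(30.6), np.float64(157.9)] [621.42737768 -62.69500925  90.        ]
levS 90 [[ 632.9   20.2   90. ]
 [ 653.9 -128.1   90. ]
 [ 624.9 -138.2   90. ]
 [ 600.9   16.4   90. ]] [np.float64(32.2), np.float64(149.9), np.float64(30.8), np.float64(156.5)] [628.13901488 -57.42440016  90.        ]
bar [605.25011053 124.55466857  85.        ] [587.82783011  87.30712921  85.        ] [596.53897032 105.93089889  85.        ]
rot [[-0.    -0.907  0.42 ]
 [-0.     0.42   0.907]
 [-1.     0.    -0.   ]]
```

```bash
python3 -m pendant '[{"dx":-0.05},{"dx":-0.09},{"dx":-0.09,"dy":-0.495,"dz":-0.35,"wx":1.57},{"dx":-0.09,"dy":-0.495,"dz":-0.35,"wx":1.57},{"dx":-0.09,"dy":-0.495,"dz":-0.35,"wx":1.57},{"dx":-0.09,"dy":-0.495,"dz":-0.35,"wx":1.57},{"dx":-0.09,"dy":-0.495,"dz":-0.35,"wx":1.57},{"dx":-0.09,"dy":-0.495,"dz":-0.35,"wx":1.57},{"dx":-0.09,"dy":-0.495,"dz":-0.35,"wx":1.57},{"dx":-0.09,"dy":-0.495,"dz":-0.35,"wx":1.57},{"dx":-0.09,"dy":-0.495,"dz":-0.35,"wx":1.57},{"dx":-0.09,"dy":-0.495,"dz":-0.35,"wx":1.57}]'
```

```text
invalid input
```

```bash
python3 -m pendant '[{"wx":0,"wy":0,"wz":0,"dx":-0.05,"dy":0,"dz":0,"hand":-1},{"wx":0,"wy":0,"wz":0,"dx":-0.09,"dy":0,"dz":0,"hand":-1},{"wx":1.57,"wy":0,"wz":0,"dx":-0.09,"dy":-0.495,"dz":-0.35,"hand":-1},{"wx":1.57,"wy":0,"wz":0,"dx":-0.09,"dy":-0.495,"dz":-0.35,"hand":-1},{"wx":1.57,"wy":0,"wz":0,"dx":-0.09,"dy":-0.495,"dz":-0.35,"hand":-1},{"wx":1.57,"wy":0,"wz":0,"dx":-0.09,"dy":-0.495,"dz":-0.35,"hand":-1},{"wx":1.57,"wy":0,"wz":0,"dx":-0.09,"dy":-0.495,"dz":-0.35,"hand":-1},{"wx":1.57,"wy":0,"wz":0,"dx":-0.09,"dy":-0.495,"dz":-0.35,"hand":-1},{"wx":1.57,"wy":0,"wz":0,"dx":-0.09,"dy":-0.495,"dz":-0.35,"hand":-1},{"wx":1.57,"wy":0,"wz":0,"dx":-0.09,"dy":-0.495,"dz":-0.35,"hand":-1},{"wx":1.57,"wy":0,"wz":0,"dx":-0.09,"dy":-0.495,"dz":-0.35,"hand":-1},{"wx":1.57,"wy":0,"wz":0,"dx":-0.09,"dy":-0.495,"dz":-0.35,"hand":-1}]'
```

```text
time: 1.55
tcp_pos: [543.9, 199.7, 494.9]
orientation: [0.314, 1.57, -0.055]
contact_force: [0.8, 1.2, 0.5]
finger_gap: 91.2
```

```bash
cat >> h.py <<'E'
def togo(P,zang=None):
    """shift in tool axes (m) for TCP to P (mm), and wx for jaw axis to world angle zang"""
    s=get_state(); M=Rm(s["orientation"]); a=np.arctan2(M[1,2],M[0,2])
    print("t",s["time"],"tcp",s["tcp_pos"].round(1),"zang",a.round(3),"x",M[:,0].round(3),"j6",s["joints"][5].round(3),"F",s["contact_force"].round(1),"gap",s["finger_gap"].round(1))
    print("d",(M.T@(np.array(P)-s["tcp_pos"])/1000).round(4),"wx",None if zang is None else ((a-zang+np.pi)%(2*np.pi)-np.pi))
E
python3 -c "
from h import *
togo([596,110,440],-0.44)
s=get_state();f=grab_frame('wrist');save(f['image'],'w1')
print([proj(f,[596,110,z],s) for z in (45,140)])"
```

```text
Traceback (most recent call last):
  File "h.py", line 20, in togo
    print("t",s["time"],"tcp",s["tcp_pos"].round(1),"zang",a.round(3),"x",M[:,0].round(3),"j6",s["joints"][5].round(3),"F",s["contact_force"].round(1),"gap",s["finger_gap"].round(1))
                                                                                                                                                             ^^^^^^^^^^^^^^^^^^^^^
AttributeError: 'float' object has no attribute 'round'
```

```bash
sed -i 's/s\["finger_gap"\].round(1)/round(s["finger_gap"],1)/' h.py
python3 -c "
from h import *
togo([596,110,440],-0.44)
s=get_state();f=grab_frame('wrist');save(f['image'],'w1')
print([proj(f,[596,110,z],s) for z in (45,140)])"
```

```text
t 1.55 tcp [543.9 199.7 494.9] zang -0.369 x [ 0. -0. -1.] j6 0.681 F [0.8 1.2 0.5] gap 91.2
d [ 0.055  -0.0648  0.0809] wx 0.07083661727185575
[array([337.78747009, 226.77859552]), array([352.41139614, 253.09291587])]
```

View pics/w1.png

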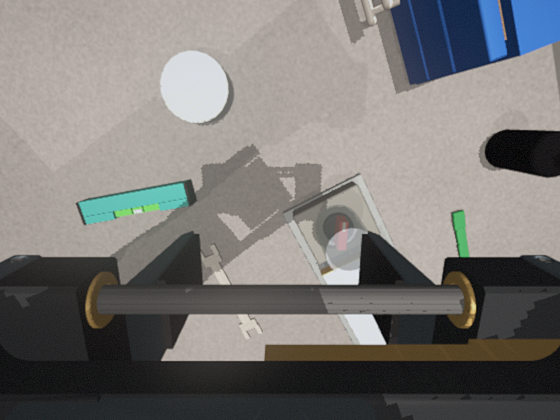

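The wrist view shows the glass rim at about (339,228) and its closed end at about (348,252). The predictions were (338,227) and (352,253), so the position holds to about 3 mm.

```bash
python3 -c "
from h import *
s=get_state();f=grab_frame('wrist');save(f['image'],'w1z',(270,160,420,300),5)
print(ray(f,(348,252),140,s),ray(f,(339,228),45,s))"
```

```text
[593.63121416 107.44548567 140.        ] [598.91181186 101.83922956  45.        ]
```

View pics/w1z.png

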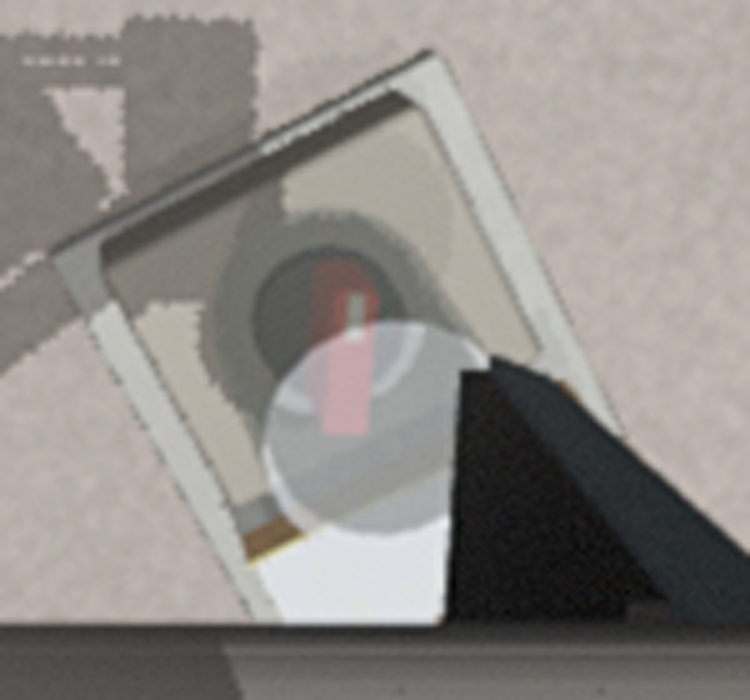

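```bash
python3 -c "
from h import *
s=get_state();f=grab_frame('wrist')
Z=lambda x,y:(270+x/5,160+y/5)
print('top',ray(f,Z(375,428),140,s),'disc',ray(f,Z(328,318),57,s))
a,b=ray(f,Z(360,285),87,s),ray(f,Z(345,437),87,s);print('bar',a,b,np.linalg.norm(a-b),(a+b)/2,np.arctan2(*(a-b)[1::-1]))
togo([596,110,440],-0.44)"
```

```text
top [592.19277601 119.18957514 140.        ] disc [595.15620952 117.41793749  57.        ]
bar [603.88816442 133.67028887  87.        ] [587.24600139  95.9269454   87.        ] 41.249503838931076 [595.5670829  114.79861714  87.        ] 1.1555107727035738
t 1.7 tcp [544.3 199.5 494.7] zang -0.367 x [-0. -0. -1.] j6 0.678 F [-0.8  0.7  0.2] gap 90.9
d [ 0.0547 -0.065   0.0804] wx 0.07276796860690782
```

```bash
python3 -m pendant '[{"wx":0.05,"wy":0,"wz":0,"dx":0.05,"dy":-0.06,"dz":0.076,"hand":-1},{"wx":0.05,"wy":0,"wz":0,"dx":0.05,"dy":-0.06,"dz":0.076,"hand":-1},{"wx":0.05,"wy":0,"wz":0,"dx":0.05,"dy":-0.06,"dz":0.076,"hand":-1},{"wx":0.05,"wy":0,"wz":0,"dx":0.1,"dy":-0.06,"dz":0.076,"hand":-1},{"wx":0.05,"wy":0,"wz":0,"dx":0.1,"dy":-0.06,"dz":0.076,"hand":-1}]'; python3 -c "
from h import *
togo([594,116,282],-0.415)
s=get_state();f=grab_frame('wrist');save(f['image'],'w2')
print([proj(f,[594,116,z],s) for z in (45,140)])"
```

```text
time: 2.2
tcp_pos: [591.9, 116.7, 389.9]
orientation: [-2.562, 1.563, -2.978]
contact_force: [-1.2, 1.2, -0.5]
finger_gap: 91.0
t 2.2 tcp [591.9 116.7 389.9] zang -0.416 x [-0.008 -0.001 -1.   ] j6 0.572 F [-1.2  1.2 -0.5] gap 91.0
d [0.1079 0.0007 0.003 ] wx -0.0008436832649549864
[array([285.29740785, 197.55501585]), array([286.43445197, 226.30019559])]
```

View pics/w2.png

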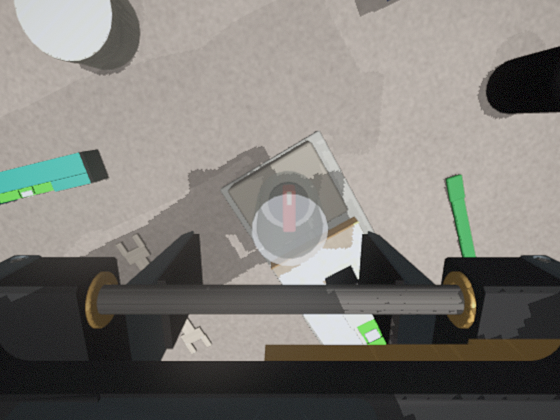

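The glass top is centred at about (290,226), against a prediction of (286,226), so the jaws straddle it. I'll descend and grip.

```bash
python3 -m pendant '[{"wx":0,"wy":0,"wz":0,"dx":0.04,"dy":0.001,"dz":0.005,"hand":-1},{"wx":0,"wy":0,"wz":0,"dx":0.08,"dy":0.001,"dz":0.005,"hand":-1},{"wx":0,"wy":0,"wz":0,"dx":0.105,"dy":0.001,"dz":0.005,"hand":-1},{"wx":0,"wy":0,"wz":0,"dx":0.108,"dy":0.001,"dz":0.005,"hand":-1},{"wx":0,"wy":0,"wz":0,"dx":0.108,"dy":0.001,"dz":0.005,"hand":1},{"wx":0,"wy":0,"wz":0,"dx":0.108,"dy":0.001,"dz":0.005,"hand":1},{"wx":0,"wy":0,"wz":0,"dx":0.108,"dy":0.001,"dz":0.005,"hand":1},{"wx":0,"wy":0,"wz":0,"dx":0.108,"dy":0.001,"dz":0.005,"hand":1},{"wx":0,"wy":0,"wz":0,"dx":0.108,"dy":0.001,"dz":0.005,"hand":1}]'; python3 -c "
from h import *
togo([512,-332,242])"
```

```text
time: 3.15
tcp_pos: [597.5, 115.9, 286.1]
orientation: [-2.526, 1.567, -2.941]
contact_force: [-1.4, 0.3, 9.0]
finger_gap: 59.4
t 3.15 tcp [597.5 115.9 286.1] zang -0.415 x [-0.003 -0.001 -1.   ] j6 0.569 F [-1.4  0.3  9. ] gap 59.4
d [ 0.0447 -0.4442  0.1026] wx None
```

```bash
python3 -m pendant '[{"wx":0,"wy":0,"wz":0,"dx":0,"dy":0,"dz":0,"hand":1},{"wx":0,"wy":0,"wz":0,"dx":-0.01,"dy":0,"dz":0,"hand":1},{"wx":0,"wy":0,"wz":0,"dx":-0.03,"dy":0,"dz":0,"hand":1},{"wx":0,"wy":0,"wz":0,"dx":-0.05,"dy":0,"dz":0,"hand":1},{"wx":0,"wy":0,"wz":0,"dx":-0.07,"dy":0,"dz":0,"hand":1},{"wx":0,"wy":0,"wz":0,"dx":-0.09,"dy":0,"dz":0,"hand":1},{"wx":0,"wy":0,"wz":0,"dx":-0.09,"dy":0,"dz":0,"hand":1}]'; python3 -c "
from h import *
togo([512,-332,375])
s=get_state();f=grab_frame('wrist');save(f['image'],'w3')
f=grab_frame('scene');save(f['image'],'s3',(150,120,390,300),3)"
```

```text
time: 3.85
tcp_pos: [598.5, 116.0, 379.1]
orientation: [0.346, 1.57, -0.069]
contact_force: [1.7, -0.2, -2.4]
finger_gap: 59.5
t 3.85 tcp [598.5 116.  379.1] zang -0.416 x [ 0.001 -0.    -1.   ] j6 0.569 F [ 1.7 -0.2 -2.4] gap 59.5
d [ 0.0041 -0.4448  0.1018] wx None
```

View pics/w3.png

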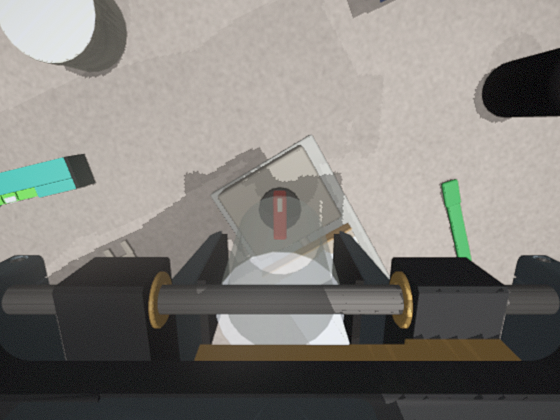

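View pics/s3.png

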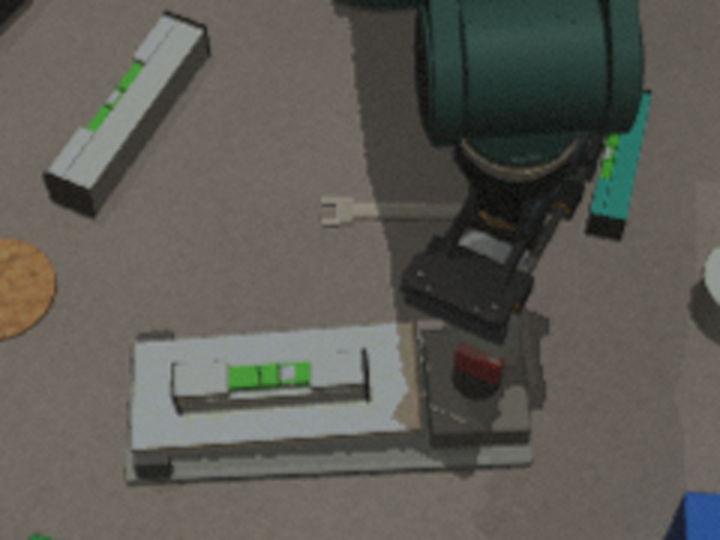

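The glass is lifted 92 mm. It is held straight at (281,300), and the knob is now bare with its bar at about (279,215). I'll carry it to the mat now.

```bash
python3 -c "
from h import *
s=get_state();f=grab_frame('wrist');save(f['image'],'w3z',(200,130,360,260),5)"
python3 -m pendant '[{"wx":0,"wy":0,"wz":0,"dx":0,"dy":-0.02,"dz":0.005,"hand":1},{"wx":0,"wy":0,"wz":0,"dx":0,"dy":-0.06,"dz":0.014,"hand":1},{"wx":0,"wy":0,"wz":0,"dx":0,"dy":-0.105,"dz":0.024,"hand":1},{"wx":0,"wy":0,"wz":0,"dx":0,"dy":-0.15,"dz":0.034,"hand":1},{"wx":0,"wy":0,"wz":0,"dx":0,"dy":-0.195,"dz":0.045,"hand":1},{"wx":0,"wy":0,"wz":0,"dx":0,"dy":-0.24,"dz":0.055,"hand":1},{"wx":0,"wy":0,"wz":0,"dx":0,"dy":-0.285,"dz":0.065,"hand":1},{"wx":0,"wy":0,"wz":0,"dx":0,"dy":-0.33,"dz":0.076,"hand":1},{"wx":0,"wy":0,"wz":0,"dx":0,"dy":-0.375,"dz":0.086,"hand":1},{"wx":0,"wy":0,"wz":0,"dx":0,"dy":-0.41,"dz":0.094,"hand":1},{"wx":0,"wy":0,"wz":0,"dx":0,"dy":-0.435,"dz":0.1,"hand":1},{"wx":0,"wy":0,"wz":0,"dx":0,"dy":-0.445,"dz":0.102,"hand":1}]'; python3 -c "
from h import *
togo([511.5,-332,247.5])
s=get_state();f=grab_frame('wrist');save(f['image'],'w4');print(proj(f,[511.5,-332,5],s))
f=grab_frame('scene');save(f['image'],'s4',(50,120,290,300),3);print(proj(f,[511.5,-332,5]))
f=grab_frame('top');hsv=cv2.cvtColor(f['image'],cv2.COLOR_RGB2HSV);save(f['image'],'t4',(320,140,480,280),4)"
```

```text
time: 5.2
tcp_pos: [510.4, -334.3, 374.8]
orientation: [-2.728, 1.565, 3.137]
contact_force: [0.5, 0.1, -2.3]
finger_gap: 59.7
t 5.2 tcp [ 510.4 -334.3  374.8] zang -0.417 x [-0.006  0.    -1.   ] j6 -0.198 F [ 0.5  0.1 -2.3] gap 59.7
d [0.1273 0.0029 0.0008] wx None
[282.72207722 191.04527027]
[147.81374495 215.60796753]
```

View pics/w4.png

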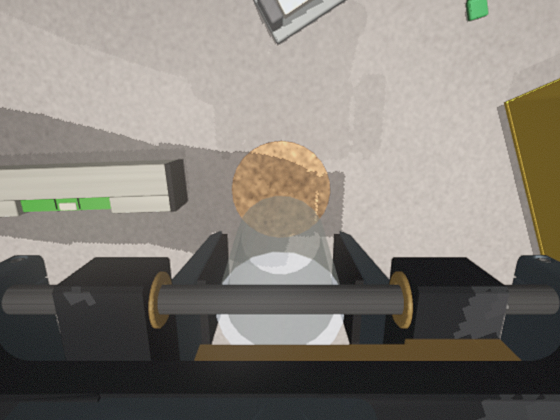

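View pics/s4.png

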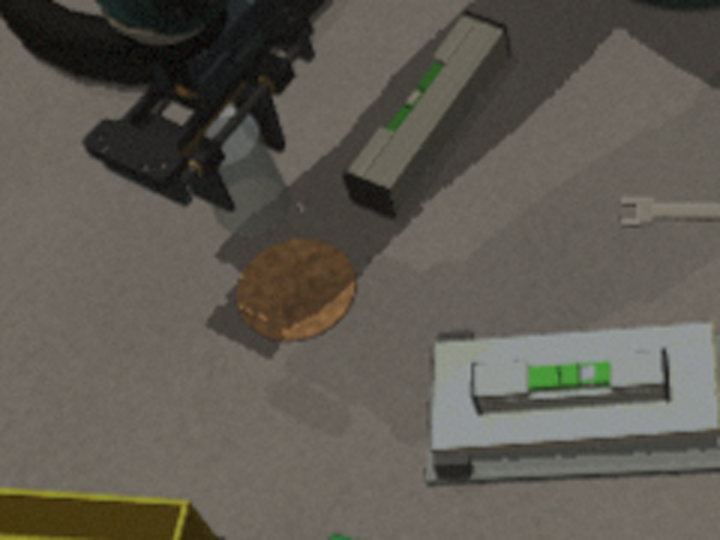

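View pics/w3z.png

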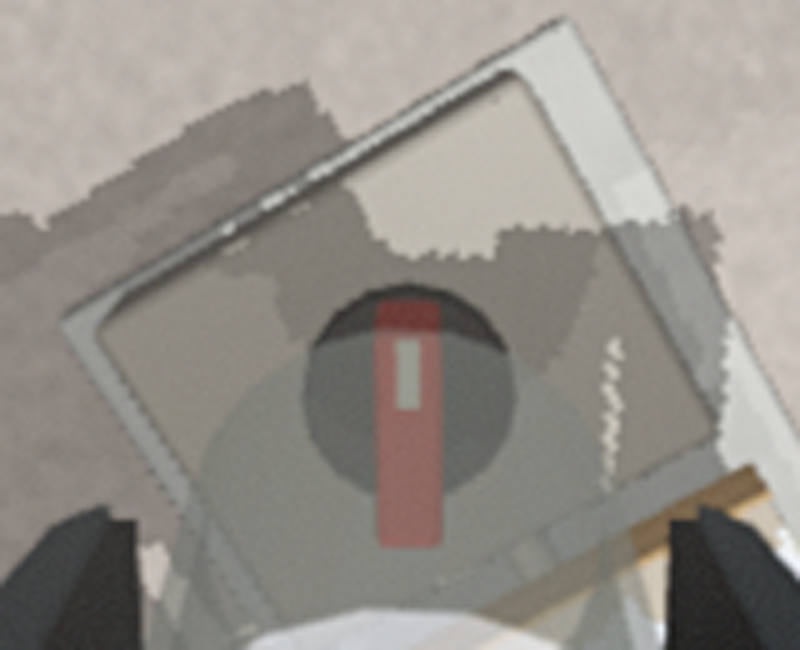

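```bash
python3 -c "
from h import *
s=get_state();f=grab_frame('wrist');M=Rm(s['orientation'])
c=np.array(s['tcp_pos']);z=c[2]-286.1+45
g=c+M[:,0]*(c[2]-z)
for y in(-3,0,3): print(y,[proj(f,g+M[:,1]*(y+32),s).round(1)])
print('mat',ray(f,(281,188),5,s))
# knob from w3 (tcp then 598.5,116,379.1)
s3=dict(tcp_pos=np.array([598.5,116,379.1]),orientation=[0.346,1.57,-0.069])
Z=lambda x,y:(200+x/5,130+y/5)
a,b=ray(f,Z(408,328),87,s3),ray(f,Z(409,548),87,s3);print('bar',a,b,np.linalg.norm(a-b),(a+b)/2,np.arctan2(*(a-b)[1::-1]));print(ray(f,Z(409,390),57,s3))
togo([511,-331,247])"
```

```text
-3 [array([281.4, 193. ])]
0 [array([281.4, 188.8])]
3 [array([281.4, 184.6])]
mat [ 511.82011899 -325.88348208    5.        ]
bar [605.41424391 130.12893185  87.        ] [589.15651346  92.67348268  87.        ] 40.831660159463574 [597.28537869 111.40120727  87.        ] 1.1612809580472756
[598.04132371 112.46062243  57.        ]
t 5.4 tcp [ 511.2 -331.6  375.4] zang -0.415 x [-0.005  0.    -1.   ] j6 -0.196 F [-0.2 -0.8 -2.8] gap 59.6
d [0.1284 0.0007 0.0002] wx None
```

```bash
python3 -m pendant '[{"wx":0,"wy":0,"wz":0,"dx":0.03,"dy":0.005,"dz":0,"hand":1},{"wx":0,"wy":0,"wz":0,"dx":0.065,"dy":0.005,"dz":0,"hand":1},{"wx":0,"wy":0,"wz":0,"dx":0.095,"dy":0.005,"dz":0,"hand":1},{"wx":0,"wy":0,"wz":0,"dx":0.11,"dy":0.005,"dz":0,"hand":1},{"wx":0,"wy":0,"wz":0,"dx":0.118,"dy":0.005,"dz":0,"hand":1},{"wx":0,"wy":0,"wz":0,"dx":0.122,"dy":0.005,"dz":0,"hand":1},{"wx":0,"wy":0,"wz":0,"dx":0.122,"dy":0.005,"dz":0,"hand":1}]'; python3 -c "
from h import *
togo([511,-331,247])
s=get_state();f=grab_frame('wrist');save(f['image'],'w5',(180,120,380,300),4)
f=grab_frame('scene');save(f['image'],'s5',(110,160,210,260),6)
f=grab_frame('top');save(f['image'],'t5',(340,160,480,280),5)"
```

```text
time: 6.1
tcp_pos: [512.9, -327.0, 253.9]
orientation: [-2.653, 1.566, -3.068]
contact_force: [-1.1, -0.7, -2.1]
finger_gap: 59.9
t 6.1 tcp [ 512.9 -327.   253.9] zang -0.415 x [-0.005 -0.    -1.   ] j6 -0.187 F [-1.1 -0.7 -2.1] gap 59.9
d [ 0.007  -0.0045 -0.0001] wx None
```

View pics/w5.png

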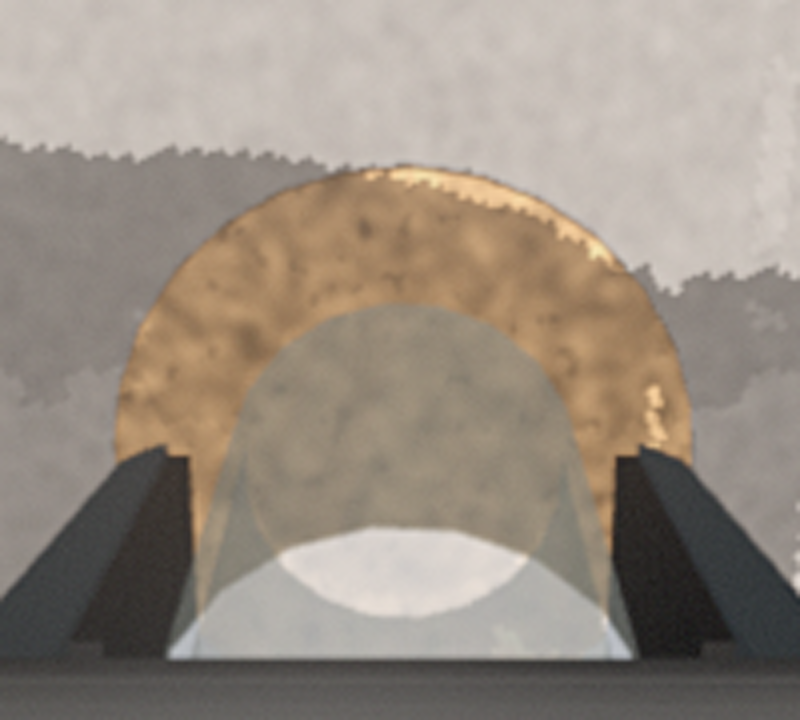

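View pics/s5.png

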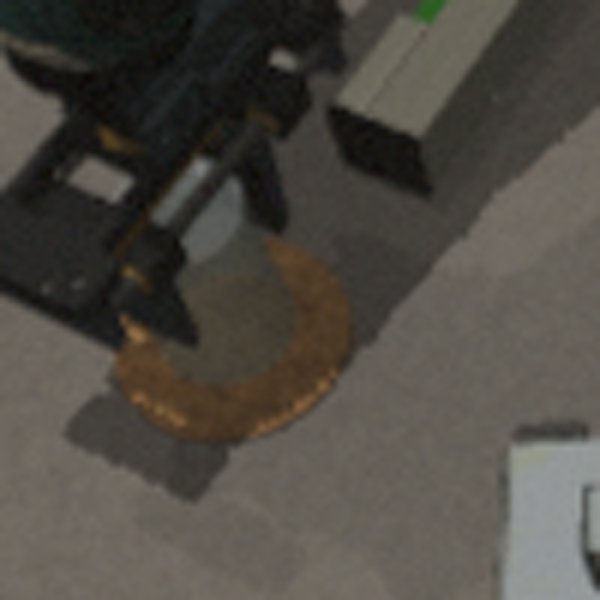

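View pics/t5.png

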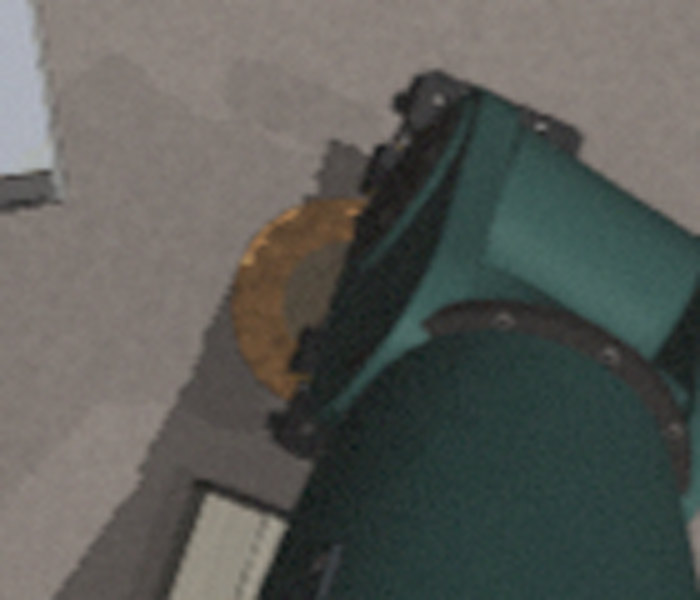

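```bash
python3 -c "
from h import *
s=get_state();f=grab_frame('wrist');M=Rm(s['orientation'])
Z=lambda x,y:(180+x/4,120+y/4)
y=M[:,1]
m=ray(f,Z(404,165),5,s)-55*y;zb=s['tcp_pos'][2]-286.1+45
g=ray(f,Z(406,304),zb,s)-32*y;g2=ray(f,Z(406,616),zb,s)+32*y
print(zb,m,g,g2,M.T@(m-g))
print(M.T@(m-s['tcp_pos']))
t=grab_frame('top');T=lambda x,y:(340+x/5,160+y/5)
print('top left edges mat,glass',ray(t,T(233,295),5),ray(t,T(283,295),zb))
togo([511,-331,247])"
```

```text
13.365316890748659 [ 509.84525232 -331.57588274    5.12964571] [ 509.96526879 -332.22361669   13.44074712] [ 511.30008267 -329.34216986   13.28988666] [ 8.31095628  0.56380321 -0.34424056]
[ 2.49349401e+02 -4.63300160e+00 -2.47586239e-01]
top left edges mat,glass [ 516.39832374 -280.79758019    5.        ] [ 515.54557295 -303.97966567   13.36531689]
t 6.35 tcp [ 512.8 -327.2  254.2] zang -0.416 x [-0.004 -0.001 -1.   ] j6 -0.187 F [ 0.4  0.3 -2.3] gap 59.4
d [ 0.0072 -0.0042 -0.    ] wx None
```

The glass is centred on the mat to within 1–2 mm. The edge gap in the top view is 23.2 mm and should be 23. I'll lower the last 8 mm.

```bash
python3 -m pendant '[{"wx":0,"wy":0,"wz":0,"dx":0.004,"dy":0,"dz":0,"hand":1},{"wx":0,"wy":0,"wz":0,"dx":0.006,"dy":0,"dz":0,"hand":1},{"wx":0,"wy":0,"wz":0,"dx":0.008,"dy":0,"dz":0,"hand":1},{"wx":0,"wy":0,"wz":0,"dx":0.008,"dy":0,"dz":0,"hand":1},{"wx":0,"wy":0,"wz":0,"dx":0.008,"dy":0,"dz":0,"hand":1}]'
```

```text
time: 6.85
tcp_pos: [512.7, -327.2, 246.2]
orientation: [-2.598, 1.566, -3.014]
contact_force: [-0.7, 0.3, 1.0]
finger_gap: 59.4
```

```bash
python3 -m pendant '[{"wx":0,"wy":0,"wz":0,"dx":0,"dy":0,"dz":0,"hand":0.2},{"wx":0,"wy":0,"wz":0,"dx":0,"dy":0,"dz":0,"hand":-0.2},{"wx":0,"wy":0,"wz":0,"dx":0,"dy":0,"dz":0,"hand":-1},{"wx":0,"wy":0,"wz":0,"dx":0,"dy":0,"dz":0,"hand":-1},{"wx":0,"wy":0,"wz":0,"dx":0,"dy":0,"dz":0,"hand":-1},{"wx":0,"wy":0,"wz":0,"dx":0,"dy":0,"dz":0,"hand":-1}]'; python3 -c "
from h import *
togo([511,-331,400])
s=get_state();f=grab_frame('wrist');save(f['image'],'w6',(180,120,380,300),4)"
```

```text
time: 7.45
tcp_pos: [512.7, -327.2, 246.2]
orientation: [-2.594, 1.566, -3.01]
contact_force: [-0.3, -0.1, -0.8]
finger_gap: 88.6
t 7.45 tcp [ 512.7 -327.2  246.2] zang -0.415 x [-0.004 -0.001 -1.   ] j6 -0.187 F [-0.3 -0.1 -0.8] gap 88.6
d [-0.1538 -0.0045 -0.0006] wx None
```

View pics/w6.png

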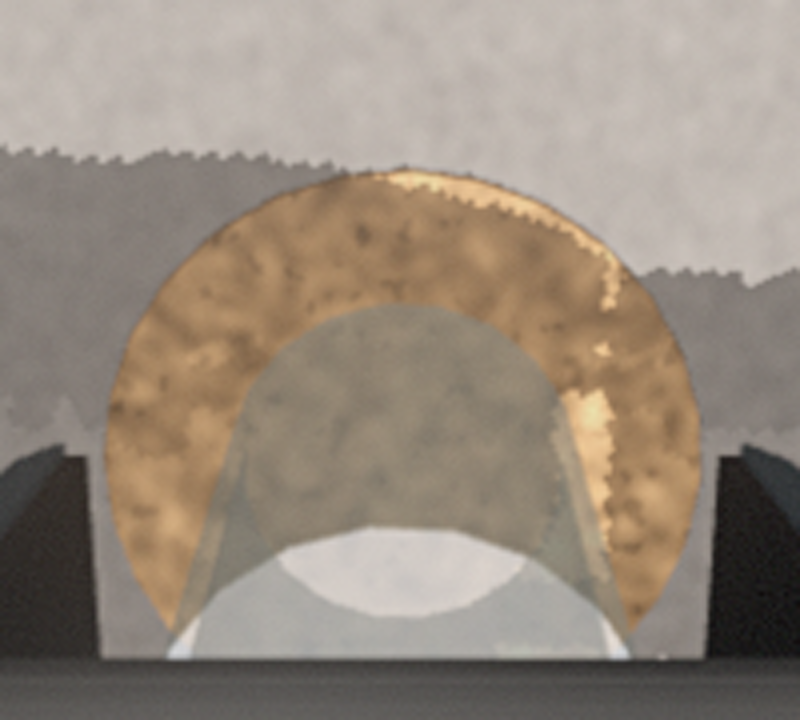

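```bash
python3 -m pendant '[{"wx":0,"wy":0,"wz":0,"dx":-0.03,"dy":0,"dz":0,"hand":-1},{"wx":0,"wy":0,"wz":0,"dx":-0.07,"dy":0,"dz":0,"hand":-1},{"wx":0,"wy":0,"wz":0,"dx":-0.11,"dy":0,"dz":0,"hand":-1},{"wx":1.035,"wy":0,"wz":0,"dx":-0.11,"dy":0.336,"dz":-0.035,"hand":1},{"wx":1.035,"wy":0,"wz":0,"dx":-0.11,"dy":0.336,"dz":-0.035,"hand":1},{"wx":1.035,"wy":0,"wz":0,"dx":-0.11,"dy":0.336,"dz":-0.035,"hand":1},{"wx":1.035,"wy":0,"wz":0,"dx":-0.11,"dy":0.336,"dz":-0.035,"hand":1},{"wx":1.035,"wy":0,"wz":0,"dx":-0.11,"dy":0.336,"dz":-0.035,"hand":1},{"wx":1.035,"wy":0,"wz":0,"dx":-0.11,"dy":0.336,"dz":-0.035,"hand":1},{"wx":1.035,"wy":0,"wz":0,"dx":-0.11,"dy":0.336,"dz":-0.035,"hand":1},{"wx":1.035,"wy":0,"wz":0,"dx":-0.11,"dy":0.336,"dz":-0.035,"hand":1},{"wx":1.035,"wy":0,"wz":0,"dx":-0.11,"dy":0.336,"dz":-0.035,"hand":1}]'; python3 -c "
from h import *
togo([617,-5,341],-1.45)
s=get_state();f=grab_frame('wrist');save(f['image'],'w7');print(proj(f,[617,-5,89],s),proj(f,[623.5,-60,87],s))
f=grab_frame('scene');save(f['image'],'s7',(100,120,340,300),3)
f=grab_frame('top');save(f['image'],'t7')"
```

```text
time: 8.7
tcp_pos: [617.0, -4.1, 355.5]
orientation: [-1.557, 1.566, -3.005]
contact_force: [-0.5, -1.5, -0.7]
finger_gap: 22.0
t 8.7 tcp [617.   -4.1 355.5] zang -1.449 x [-0.004 -0.001 -1.   ] j6 1.405 F [-0.5 -1.5 -0.7] gap 22.0
d [ 0.0145 -0.0001  0.0009] wx 0.0013951539712548922
[282.83467349 218.81033884] [350.94660176 218.38854538]
```

View pics/w7.png

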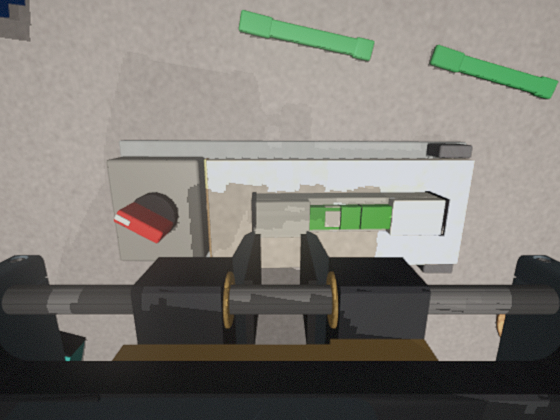

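View pics/s7.png

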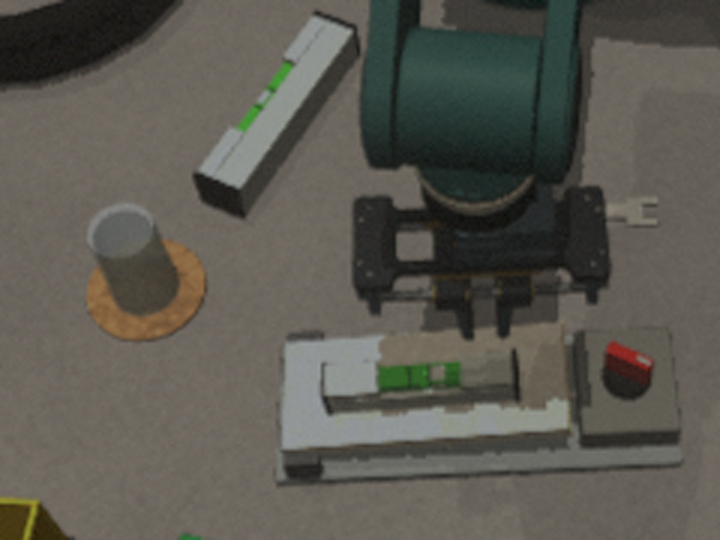

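View pics/t7.png

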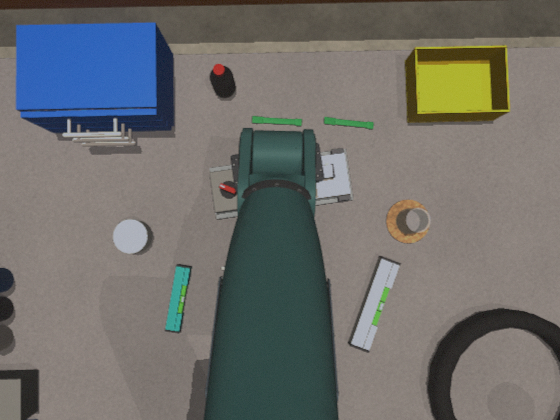

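The wrist view shows the level from x=253 to 447 at y≈217 and the vial at 350, both as predicted. The scene view shows the glass standing upright on the mat. Next is a measuring press.

```bash
python3 -m pendant '[{"wx":0,"wy":0,"wz":0,"dx":0.03,"dy":0,"dz":0.001,"hand":1},{"wx":0,"wy":0,"wz":0,"dx":0.055,"dy":0,"dz":0.001,"hand":1},{"wx":0,"wy":0,"wz":0,"dx":0.068,"dy":0,"dz":0.001,"hand":1},{"wx":0,"wy":0,"wz":0,"dx":0.072,"dy":0,"dz":0.001,"hand":1},{"wx":0,"wy":0,"wz":0,"dx":0.075,"dy":0,"dz":0.001,"hand":1},{"wx":0,"wy":0,"wz":0,"dx":0.078,"dy":0,"dz":0.001,"hand":1},{"wx":0,"wy":0,"wz":0,"dx":0.08,"dy":0,"dz":0.001,"hand":1}]'; python3 -m pendant '[{"wx":0,"wy":0,"wz":0,"dx":0.002,"dy":0,"dz":0,"hand":1},{"wx":0,"wy":0,"wz":0,"dx":0.004,"dy":0,"dz":0,"hand":1},{"wx":0,"wy":0,"wz":0,"dx":0.005,"dy":0,"dz":0,"hand":1}]'
```

```text
time: 9.55
tcp_pos: [616.7, -7.4, 276.3]
orientation: [-1.516, 1.568, -2.965]
contact_force: [-0.4, 2.0, 3.0]
finger_gap: 0.7
time: 9.85
tcp_pos: [616.9, -7.3, 271.5]
orientation: [-1.484, 1.569, -2.933]
contact_force: [0.2, 3.1, 3.5]
finger_gap: 0.5
```

```bash
python3 -m pendant '[{"wx":0,"wy":0,"wz":0,"dx":0.002,"dy":0,"dz":-0.001,"hand":1},{"wx":0,"wy":0,"wz":0,"dx":0.004,"dy":0,"dz":-0.001,"hand":1},{"wx":0,"wy":0,"wz":0,"dx":0.005,"dy":0,"dz":-0.001,"hand":1}]';python3 -m pendant '[{"wx":0,"wy":0,"wz":0,"dx":0.002,"dy":0,"dz":0,"hand":1},{"wx":0,"wy":0,"wz":0,"dx":0.003,"dy":0,"dz":0,"hand":1},{"wx":0,"wy":0,"wz":0,"dx":0.004,"dy":0,"dz":0,"hand":1}]'
```

```text
time: 10.15
tcp_pos: [616.8, -6.1, 266.4]
orientation: [-1.583, 1.569, -3.033]
contact_force: [-0.2, 3.0, 5.4]
finger_gap: 0.8
time: 10.45
tcp_pos: [617.3, -5.9, 264.4]
orientation: [-1.774, 1.568, 3.059]
contact_force: [-17.6, 6.8, 50.6]
finger_gap: 0.2
```

```bash
python3 -m pendant '[{"wx":0,"wy":0,"wz":0,"dx":-0.001,"dy":0,"dz":0,"hand":1},{"wx":0,"wy":0,"wz":0,"dx":-0.001,"dy":0,"dz":0,"hand":1}]'; python3 -c "
from h import *
togo([617,-5,341],-1.45)
s=get_state();f=grab_frame('wrist');save(f['image'],'w8');
f=grab_frame('scene');save(f['image'],'s8',(170,200,340,300),4)"
```

```text
time: 10.65
tcp_pos: [617.3, -5.9, 265.9]
orientation: [-1.748, 1.568, 3.086]
contact_force: [-1.2, 3.1, 5.2]
finger_gap: 0.4
t 10.65 tcp [617.3  -5.9 265.9] zang -1.45 x [-0.002  0.    -1.   ] j6 1.402 F [-1.2  3.1  5.2] gap 0.4
d [-0.0751 -0.0003 -0.001 ] wx 0.00046853083737730117
```

View pics/w8.png

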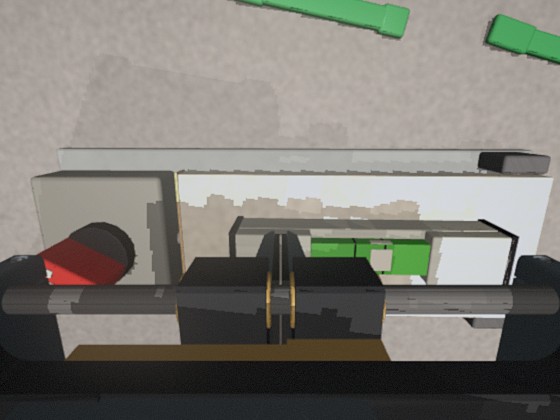

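View pics/s8.png

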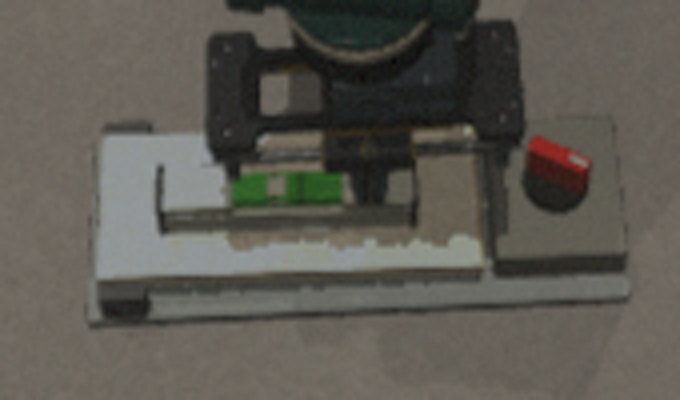

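```bash
python3 -m pendant '[{"wx":0,"wy":0,"wz":0,"dx":0.0005,"dy":0,"dz":0,"hand":1},{"wx":0,"wy":0,"wz":0,"dx":0.0005,"dy":0,"dz":0,"hand":1},{"wx":0,"wy":0,"wz":0,"dx":0.0005,"dy":0,"dz":0,"hand":1},{"wx":0,"wy":0,"wz":0,"dx":0.0005,"dy":0,"dz":0,"hand":1},{"wx":0,"wy":0,"wz":0,"dx":0.0005,"dy":0,"dz":0,"hand":1},{"wx":0,"wy":0,"wz":0,"dx":0.0005,"dy":0,"dz":0,"hand":1},{"wx":0,"wy":0,"wz":0,"dx":0.0005,"dy":0,"dz":0,"hand":1},{"wx":0,"wy":0,"wz":0,"dx":0.0005,"dy":0,"dz":0,"hand":1}]'
cat >> h.py <<'E'
def bub(name):
    s=get_state();f=grab_frame('wrist');im=f['image'];save(im,name,(290,215,450,290),5)
    hsv=cv2.cvtColor(im,cv2.COLOR_RGB2HSV)
    g=cv2.inRange(hsv,(45,100,50),(75,255,255));g[:215]=0;g[290:]=0
    for v in range(242,272,5):
        x=np.nonzero(g[v])[0]
        if len(x)<5: continue
        r=np.split(x,np.nonzero(np.diff(x)>1)[0]+1); print(v,[(int(q[0]),int(q[-1])) for q in r])
E
python3 -c "
from h import *
togo([617,-5,341],-1.45);bub('w9')"
```

```text
time: 11.55
tcp_pos: [617.3, -5.8, 265.2]
orientation: [-1.865, 1.568, 2.968]
contact_force: [-2.5, 2.7, 10.5]
finger_gap: 0.5
t 11.55 tcp [617.3  -5.8 265.2] zang -1.45 x [-0.002  0.    -1.   ] j6 1.402 F [-2.5  2.7 10.5] gap 0.5
d [-0.0758 -0.0004 -0.0009] wx 0.0003152526990550797
242 [(312, 353), (356, 371), (394, 426)]
247 [(311, 354), (356, 384), (386, 430)]
252 [(311, 354), (356, 372), (395, 429)]
257 [(312, 312), (314, 314), (317, 320), (325, 330), (333, 352), (356, 371), (395, 429)]
262 [(368, 371), (394, 428)]
267 [(393, 427)]
```

View pics/w9.png

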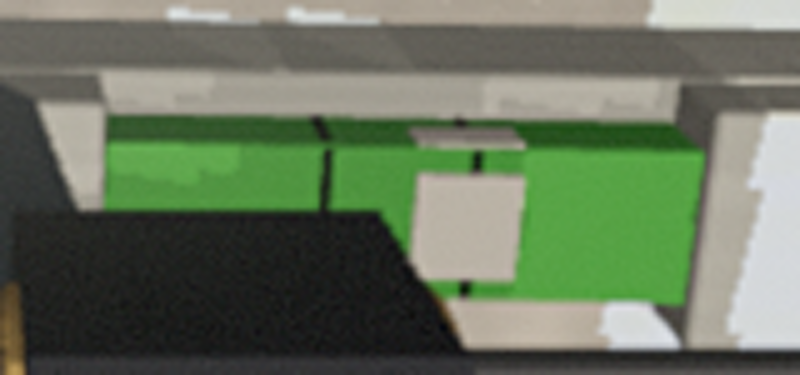

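Pressed and settled at 10.5 N, the vial lines are at x=355 and 385, so the middle is 370. The bubble centre is at 383.3, which is 7.3 mm towards the hinge, so the knob needs about 0.98 rad clockwise. I'll move over to the knob.

```bash
python3 -m pendant '[{"wx":0,"wy":0,"wz":0,"dx":-0.02,"dy":0,"dz":0,"hand":1},{"wx":0,"wy":0,"wz":0,"dx":-0.05,"dy":0,"dz":0,"hand":1},{"wx":-1.04,"wy":0,"wz":0,"dx":-0.075,"dy":-0.006,"dz":-0.12,"hand":0},{"wx":-1.04,"wy":0,"wz":0,"dx":-0.075,"dy":-0.006,"dz":-0.12,"hand":0},{"wx":-1.04,"wy":0,"wz":0,"dx":-0.075,"dy":-0.006,"dz":-0.12,"hand":0},{"wx":-1.04,"wy":0,"wz":0,"dx":-0.075,"dy":-0.006,"dz":-0.12,"hand":0},{"wx":-1.04,"wy":0,"wz":0,"dx":-0.075,"dy":-0.006,"dz":-0.12,"hand":0},{"wx":-1.04,"wy":0,"wz":0,"dx":-0.075,"dy":-0.006,"dz":-0.12,"hand":0},{"wx":-1.04,"wy":0,"wz":0,"dx":-0.075,"dy":-0.006,"dz":-0.12,"hand":0},{"wx":-1.04,"wy":0,"wz":0,"dx":-0.075,"dy":-0.006,"dz":-0.12,"hand":0},{"wx":-1.04,"wy":0,"wz":0,"dx":-0.075,"dy":-0.006,"dz":-0.12,"hand":0}]'; python3 -c "
from h import *
togo([597,113,252],-0.41)
s=get_state();f=grab_frame('wrist');save(f['image'],'w10');print(proj(f,[597,113,87],s))
save(f['image'],'w10z',(220,150,340,270),5)"
```

```text
time: 12.7
tcp_pos: [597.0, 112.5, 340.0]
orientation: [-2.803, 1.568, 3.066]
contact_force: [-0.2, 1.0, 0.7]
finger_gap: 45.7
t 12.7 tcp [597.  112.5 340. ] zang -0.414 x [-0.003  0.    -1.   ] j6 0.561 F [-0.2  1.   0.7] gap 45.7
d [0.088  0.0005 0.    ] wx -0.003886465821874019
[281.90502519 225.7911858 ]
```

View pics/w10.png

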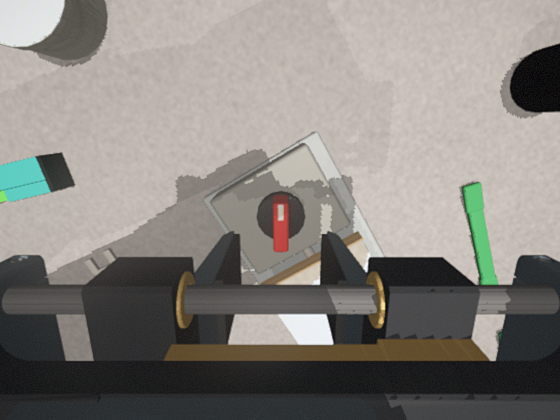

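View pics/w10z.png

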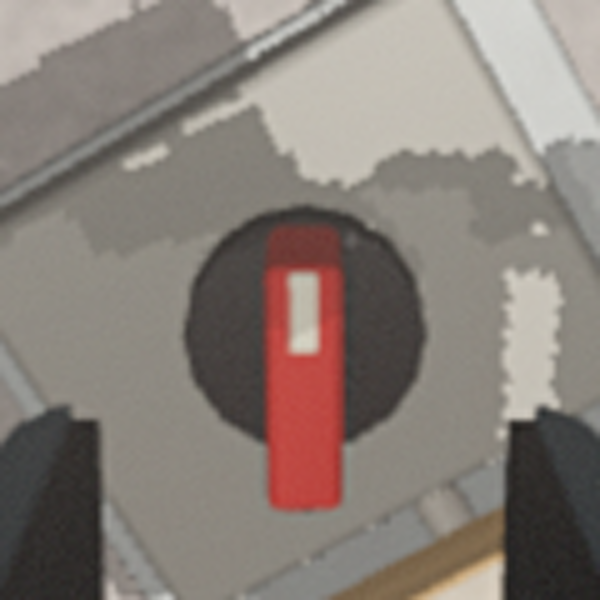

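The bar centre is at (280.8,227.4), lined up with the jaws to within 1 mm. I'll descend to z=252, which keeps the tips 4 mm above the disc, and grip.

```bash
python3 -m pendant '[{"wx":0,"wy":0,"wz":0,"dx":0.03,"dy":-0.001,"dz":0,"hand":0},{"wx":0,"wy":0,"wz":0,"dx":0.06,"dy":-0.001,"dz":0,"hand":0},{"wx":0,"wy":0,"wz":0,"dx":0.08,"dy":-0.001,"dz":0,"hand":0},{"wx":0,"wy":0,"wz":0,"dx":0.087,"dy":-0.001,"dz":0,"hand":0},{"wx":0,"wy":0,"wz":0,"dx":0.087,"dy":-0.001,"dz":0,"hand":0.5},{"wx":0,"wy":0,"wz":0,"dx":0.087,"dy":-0.001,"dz":0,"hand":1},{"wx":0,"wy":0,"wz":0,"dx":0.087,"dy":-0.001,"dz":0,"hand":1},{"wx":0,"wy":0,"wz":0,"dx":0.087,"dy":-0.001,"dz":0,"hand":1},{"wx":0,"wy":0,"wz":0,"dx":0.087,"dy":-0.001,"dz":0,"hand":1}]'; python3 -c "
from h import *
togo([597,113,252],-1.41)
print(get_state()['ft_torque'])
s=get_state();f=grab_frame('wrist');save(f['image'],'w11')"
```

```text
time: 13.65
tcp_pos: [596.6, 111.7, 253.9]
orientation: [-2.986, 1.569, 2.883]
contact_force: [-2.2, -0.3, 7.0]
finger_gap: 11.5
t 13.65 tcp [596.6 111.7 253.9] zang -0.414 x [-0.002  0.    -1.   ] j6 0.559 F [-2.2 -0.3  7. ] gap 11.5
d [ 0.0019  0.0014 -0.0001] wx 0.9962550190455772
[-0.05158348  0.47106145  0.1989256 ]
```

View pics/w11.png

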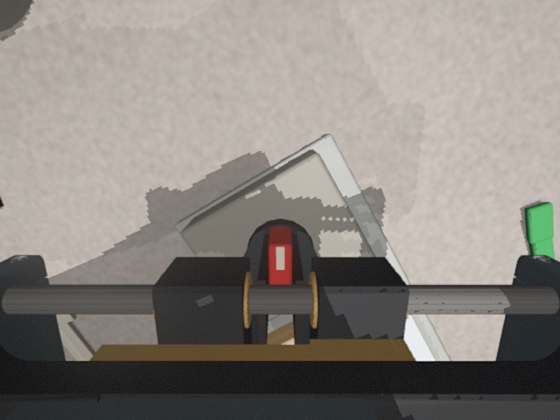

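```bash
python3 -m pendant '[{"wx":0.1,"wy":0,"wz":0,"dx":0,"dy":0,"dz":0,"hand":1},{"wx":0.22,"wy":0,"wz":0,"dx":0,"dy":0,"dz":0,"hand":1},{"wx":0.34,"wy":0,"wz":0,"dx":0,"dy":0,"dz":0,"hand":1},{"wx":0.46,"wy":0,"wz":0,"dx":0,"dy":0,"dz":0,"hand":1},{"wx":0.58,"wy":0,"wz":0,"dx":0,"dy":0,"dz":0,"hand":1},{"wx":0.7,"wy":0,"wz":0,"dx":0,"dy":0,"dz":0,"hand":1},{"wx":0.82,"wy":0,"wz":0,"dx":0,"dy":0,"dz":0,"hand":1},{"wx":0.92,"wy":0,"wz":0,"dx":0,"dy":0,"dz":0,"hand":1},{"wx":0.99,"wy":0,"wz":0,"dx":0,"dy":0,"dz":0,"hand":1},{"wx":0.99,"wy":0,"wz":0,"dx":0,"dy":0,"dz":0,"hand":1},{"wx":0.99,"wy":0,"wz":0,"dx":0,"dy":0,"dz":0,"hand":1}]'; python3 -c "
from h import *
togo([597,113,252],-1.41)
print(get_state()['ft_torque'])
s=get_state();f=grab_frame('wrist');save(f['image'],'w12')"
```

```text
time: 14.8
tcp_pos: [596.9, 111.2, 253.9]
orientation: [-1.275, 1.57, -2.679]
contact_force: [5.2, -7.9, -6.8]
finger_gap: 11.6
t 14.8 tcp [596.9 111.2 253.9] zang -1.404 x [-0.001 -0.    -1.   ] j6 1.55 F [ 5.2 -7.9 -6.8] gap 11.6
d [ 0.0019  0.0004 -0.0018] wx 0.006146443971489557
[-1.66361928 -0.81393842 -0.1659755 ]
```

View pics/w12.png

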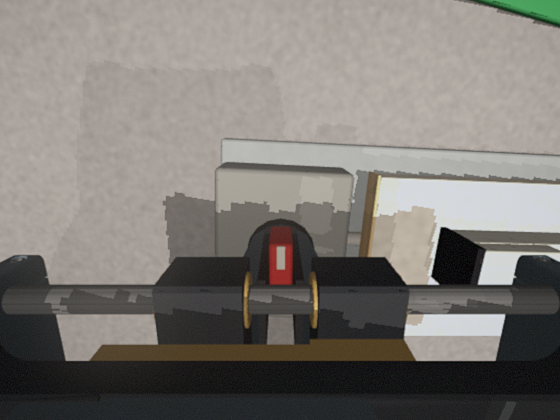

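```bash
python3 -m pendant '[{"wx":0,"wy":0,"wz":0,"dx":0,"dy":0,"dz":0,"hand":0},{"wx":0,"wy":0,"wz":0,"dx":0,"dy":0,"dz":0,"hand":0},{"wx":0,"wy":0,"wz":0,"dx":0,"dy":0,"dz":0,"hand":0},{"wx":0,"wy":0,"wz":0,"dx":-0.03,"dy":0,"dz":0,"hand":0},{"wx":0,"wy":0,"wz":0,"dx":-0.07,"dy":0,"dz":0,"hand":0},{"wx":0.046,"wy":0,"wz":0,"dx":-0.07,"dy":0.001,"dz":0.119,"hand":1},{"wx":0.046,"wy":0,"wz":0,"dx":-0.07,"dy":0.001,"dz":0.119,"hand":1},{"wx":0.046,"wy":0,"wz":0,"dx":-0.07,"dy":0.001,"dz":0.119,"hand":1},{"wx":0.046,"wy":0,"wz":0,"dx":-0.07,"dy":0.001,"dz":0.119,"hand":1},{"wx":0.046,"wy":0,"wz":0,"dx":-0.06,"dy":0.001,"dz":0.119,"hand":1},{"wx":0.046,"wy":0,"wz":0,"dx":-0.045,"dy":0.001,"dz":0.119,"hand":1},{"wx":0.046,"wy":0,"wz":0,"dx":-0.035,"dy":0.001,"dz":0.119,"hand":1}]'; python3 -c "
from h import *
togo([617,-5,276],-1.45)
s=get_state();f=grab_frame('wrist');save(f['image'],'w13')"
```

```text
time: 16.05
tcp_pos: [617.0, -5.0, 286.9]
orientation: [-1.603, 1.568, -3.052]
contact_force: [0.1, 0.9, 0.2]
finger_gap: 0.2
t 16.05 tcp [617.   -5.  286.9] zang -1.449 x [-0.002 -0.    -1.   ] j6 1.403 F [0.1 0.9 0.2] gap 0.2
d [ 0.0109 -0.      0.    ] wx 0.0014327421571138643
```

View pics/w13.png

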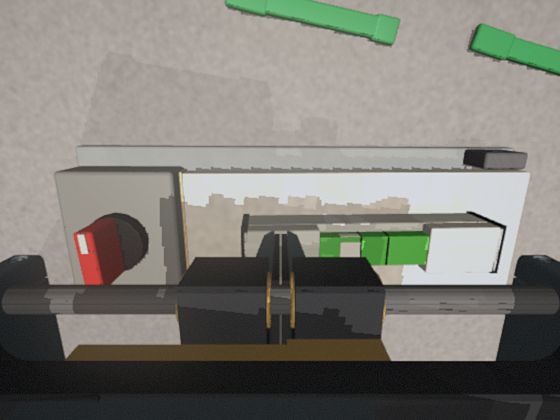

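```bash
python3 -m pendant '[{"wx":0,"wy":0,"wz":0,"dx":0.005,"dy":0,"dz":0,"hand":1},{"wx":0,"wy":0,"wz":0,"dx":0.01,"dy":0,"dz":0,"hand":1},{"wx":0,"wy":0,"wz":0,"dx":0.013,"dy":0,"dz":0,"hand":1},{"wx":0,"wy":0,"wz":0,"dx":0.015,"dy":0,"dz":0,"hand":1},{"wx":0,"wy":0,"wz":0,"dx":0.015,"dy":0,"dz":0,"hand":1}]'; python3 -m pendant '[{"wx":0,"wy":0,"wz":0,"dx":0.0007,"dy":0,"dz":0,"hand":1},{"wx":0,"wy":0,"wz":0,"dx":0.0007,"dy":0,"dz":0,"hand":1}]'
```

```text
time: 16.6
tcp_pos: [616.7, -5.0, 270.6]
orientation: [-1.666, 1.567, -3.115]
contact_force: [-1.5, 2.0, 3.0]
finger_gap: 0.4
time: 16.8
tcp_pos: [616.7, -5.0, 270.2]
orientation: [-1.666, 1.567, -3.115]
contact_force: [-1.2, 2.0, 3.8]
finger_gap: 0.4
```

```bash
python3 -m pendant '[{"wx":0,"wy":0,"wz":0,"dx":0.0007,"dy":0,"dz":0,"hand":1},{"wx":0,"wy":0,"wz":0,"dx":0.0007,"dy":0,"dz":0,"hand":1}]';  python3 -m pendant '[{"wx":0,"wy":0,"wz":0,"dx":0.0005,"dy":0,"dz":0,"hand":1},{"wx":0,"wy":0,"wz":0,"dx":0.0005,"dy":0,"dz":0,"hand":1}]'
```

```text
time: 17.0
tcp_pos: [616.8, -5.0, 269.9]
orientation: [-1.701, 1.567, 3.133]
contact_force: [-3.5, 3.1, 8.8]
finger_gap: 0.6
time: 17.2
tcp_pos: [616.8, -5.0, 269.9]
orientation: [-1.714, 1.567, 3.12]
contact_force: [-4.0, 2.6, 9.8]
finger_gap: 0.2
```

```bash
python3 -m pendant '[{"wx":0,"wy":0,"wz":0,"dx":0.0005,"dy":0,"dz":0,"hand":1},{"wx":0,"wy":0,"wz":0,"dx":0.0005,"dy":0,"dz":0,"hand":1},{"wx":0,"wy":0,"wz":0,"dx":0.0005,"dy":0,"dz":0,"hand":1},{"wx":0,"wy":0,"wz":0,"dx":0.0005,"dy":0,"dz":0,"hand":1},{"wx":0,"wy":0,"wz":0,"dx":0.0005,"dy":0,"dz":0,"hand":1},{"wx":0,"wy":0,"wz":0,"dx":0.0005,"dy":0,"dz":0,"hand":1},{"wx":0,"wy":0,"wz":0,"dx":0.0005,"dy":0,"dz":0,"hand":1},{"wx":0,"wy":0,"wz":0,"dx":0.0005,"dy":0,"dz":0,"hand":1},{"wx":0,"wy":0,"wz":0,"dx":0.0005,"dy":0,"dz":0,"hand":1},{"wx":0,"wy":0,"wz":0,"dx":0.0005,"dy":0,"dz":0,"hand":1}]'; python3 -c "
from h import *
togo([617,-5,276],-1.45);bub('w14')
f=grab_frame('scene');save(f['image'],'s14',(100,150,340,320),3)"
```

```text
time: 18.2
tcp_pos: [616.8, -5.0, 269.8]
orientation: [-1.727, 1.567, 3.108]
contact_force: [-4.1, 2.2, 9.3]
finger_gap: 0.1
t 18.2 tcp [616.8  -5.  269.8] zang -1.449 x [-0.004  0.    -1.   ] j6 1.403 F [-4.1  2.2  9.3] gap 0.1
d [-0.0062  0.0001  0.    ] wx 0.001107197759588452
242 [(316, 365), (386, 433)]
247 [(316, 358), (360, 364), (386, 388), (390, 433)]
252 [(316, 358), (360, 363), (386, 387), (389, 432)]
257 [(316, 316), (318, 321), (323, 323), (325, 325), (328, 331), (333, 335), (337, 339), (341, 351), (353, 356), (361, 363), (386, 387), (389, 431)]
262 [(385, 386), (388, 431)]
267 [(385, 386), (388, 430)]
```

View pics/w14.png

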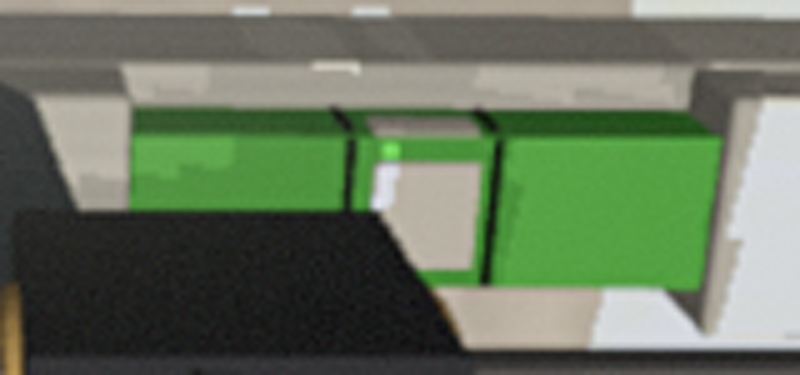

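View pics/s14.png

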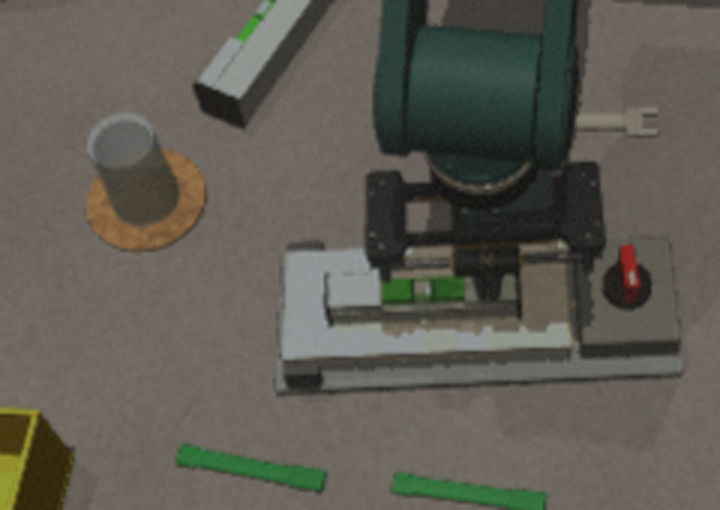

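The bubble spans x=364–386 (centre 374.7) between lines at 359 and 389 (mid 373.9), so it is within about 0.5 mm of centre. The push is 9–10 N and steady, the level lies lengthways on the board, and the glass stands on the mat.

```bash
python3 -c "
from h import *
print(sign_off());s=get_state();print(s['time'],s['contact_force'])"
```

```text
the job is handed in; nothing more can be done
None
the job is handed in; nothing more can be done
```

I moved the glass to the mat, turned the knob to level, and handed the job in at about 18 s with the fingers still pressing on the level.

- **Glass:** I lifted it about 92 mm straight up off the knob and stood it, still upside down, on the cork mat, about 1–2 mm off centre by the pictures. The last scene picture shows it upright there.
- **Levelling:** A first press showed the bubble 7.3 mm towards the hinge, so I turned the knob 0.99 rad clockwise and pressed again 55 mm from the middle, knob side. After settling, the bubble stood about 0.5 mm from the middle between the lines.
- **Final push:** It held steady at 9–10 N down, with about 4.6 N sideways. The board was seated and no longer sinking, and the level lay lengthways on it.
- **Force slip:** During the first measuring press the fingertips pushed with about 50 N for a moment before I backed off. That is under the 120 N wrist limit and was a fingertip push, not the arm or gripper body. The level was not visibly moved by it.
- **Camera disagreement:** The cameras differed by up to about 5 mm on the knob and mat positions. I settled it with close-up wrist views before gripping and placing.
- **Left alone:** I did not touch the tin, spanner or tyre levers.

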